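# Hang the lantern and inspect the drawer knob through the loupe

## Robot

A 6-joint arm with a two-finger parallel gripper is mounted at the origin on the work surface. World frame = base frame: x ahead of the robot, y to its left, z up, the work surface at z = 0. Lengths are in m, angles in rad, forces in N, time in s.
With the tool pointing down it reaches from about 0.3 to 0.75 m from the base axis. Payload 8.5 kg.
Tool frame: the origin (TCP) lies at the very end of the fingers, on their centre line; the grasp point (between the pads) lies 19 mm behind it (ctrl.grip_point_offset is the distance from the TCP to the grasp point, in m); z points along the fingers, y is the line along which they close (so a half turn about z gives the same grasp; the last joint's range is limited). The gripper opens to 88 mm and grips with 3 to 60 N. Pads are 18 mm wide; open, the fingers measure 123 mm over their backs; the gripper's body (75 mm by 187 mm) begins 45 mm behind the grasp point.
Start: joints at [1.055, 0.381, 1.297, -0, 1.464, -0.215], TCP at [0.163, 0.525, 0.239] pointing down, gripper open.
Joint ranges: [-3.11, 3.11], [-0.89, 2.33], [0.22, 2.48], [-1.42, 4.56], [0.17, 2.85], [-2.88, 2.88]. Speed limits (rad/s): [2.39, 2.39, 3.14, 3.14, 3.14, 3.14].

## Interface

Orientations are given as a unit quaternion [x, y, z, w].
In Python, from station import ctrl gives the robot as it stands. Calls block until the motion is done:
- ctrl.movep(position, orientation): joint-space move of the TCP to a pose.
- ctrl.move_l(position, attitude=None, speed=0.15, max_force=None): straight line of the TCP; attitude=None keeps the orientation; speed is the mean speed in m/s. With max_force (N) it stops when the force on the tool has changed by that much, and returns True; else False.
- ctrl.movej(angles): joint-space move.
- ctrl.let_go() and ctrl.close_gripper(): open the fingers fully, or close them until they stop; the grip force is fixed at half the most.
- ctrl.wait(seconds).
- ctrl.inverse_kinematics(position, orientation): joint angles nearest the present ones, or None.
- ctrl.get_obs(): the state.
- ctrl.capture(name): name is "scene" or "top"; returns a dict with "pixels" (420x560x3 uint8, red, green, blue), "mtx" (3x3 intrinsics, pixels), "camera_from_world" (4x4, takes a point from world to camera coordinates). Camera axes: x right, y down, z forward; pixel columns grow to the right and rows downward; lengths in m; the calibration is good to about 2 mm. A picture is of the moment at which its call begins. There is no depth.
A pose or a line that the arm cannot do raises ctrl.IKError and nothing moves.
- ctrl.sign_off(): hands the job in; it is judged then, once.
Trained networks look in the newest picture that a camera, given by its name, has taken for a name from the list of things; names that differ only in an ending like _2 or _b are one class to them, and where a whole thing is asked for, a point or a joint stands for the part that bears it (a point fixed in the world has none). Each returns a list of dicts, best first, with "score" (0 to 1); they miss things now and then, are a little off and sometimes report something else, mostly with a low value. They report only what shows in the picture. A call takes as long as a camera call. They do not tell look-alikes from the thing itself.
- ctrl.look_for(camera, target): "centre" ([x, y, z] in m, in the coordinates of the camera as it stood for that picture, good to about 4 mm: the middle of the surface that is visible of it).
- ctrl.cut_out(camera, target): "region" (420x560 bool, what is visible of it).
The state is a dict: "clock": time; "q": joint angles; "dq": joint speeds; "tau": joint torques, N m; "tcp_pos": TCP position; "tcp_rot": TCP orientation; "contact_force": force on the tool from outside, world axes, zero at the start; "wrist_torque": the same for the moment, N m; "gripper_width": opening from 0.0 (shut) to 1.0 (fully open); "grip_force": force on a finger pad.
Only numpy, scipy, OpenCV 4.12 (cv2) and the standard library are available. Lean on these libraries where they do the work, as an engineer would, in place of code of your own. Each camera call takes 0.05 s, during which the arm holds its last target. There are 200 camera calls.

## Task

Hang the little lantern by its handle on the arm of the hook stand to light the bench and let go of it. Then pick up the loupe by its handle and hold it still and level in the air over the brass drawer knob, lens centred on the knob and the middle of the lens rim at the height of the gauge's pointer; finish while still holding it there, with nothing but the gripper carrying it. Leave the knob, the gauge and everything else on the bench undisturbed.

Things in the scene. Friction and masses are not known exactly. Their poses are not given: they have to be found in the camera images.
- lamp_handle (a point): Centre of the wooden grip bar on top of a loose, upright, black and white lantern (0.2 kg). Bar 16 (x) x 88 (y) x 22 (z) mm, centre 123 mm above the lantern's underside; y along the bar, z up. Under the bar is an open window 52 mm high, 74 mm wide between two steel side wires, then the round body, 64 mm diameter, 60 mm high.
- hook_seat (a point): Top of the hook stand's level steel arm, half-way along it, 174 mm above the bench: where the lantern should hang. Arm: 8 mm rod along local x, z up; it runs 68 mm in +x to the upright post (16 mm thick, no higher than the arm) and 64 mm in -x to its free end, towards the robot, upturned 12 mm over the last 8 mm. Fixed; base plate 120 x 120 x 14 mm under the post.
- loupe_handle (a point): Grasp point, half-way up the straight flat-sided dark wooden handle of the loose loupe (80 g), which lies flat on the bench. The handle is 16 mm wide (y) and 20 mm high (z) and runs from 62 mm in -x to 26 mm in +x of this point; the lens lies in +x, z up. The loupe balances about 25 mm in +x of this point.
- lens (a point): Centre of the loupe's lens, at mid height of its brass rim (65 mm outer diameter, 16 mm high). It lies 70 mm in +x of and 2 mm below the handle's grasp point; same axes as there; z, the optical axis, is up.
- knob_center (a point): Centre (half-way up) of the loose brass drawer knob on its round back plate: 38 mm plate diameter, 24 mm high. It lies on the cork pad (top 15 mm above the bench), near the middle of the fixed plywood inspection board (180 x 120 mm).
- pointer (a point): Tip (mid thickness) of the height gauge's 4 mm brass pointer: its height is the focal height for the middle of the lens rim, 100 to 155 mm above the bench. It sits stiffly on a steel rod (8 mm thick, top 180 mm above the bench) at the inspection board's far edge, 27.5 mm in local +x of the tip; it points in local -x to the board's middle, 46.5 mm from the tip. z up.
Mind the look-alikes: they are no part of the job. What is shaped like the part that bears pointer but blue or turquoise is not meant.

How it is judged:
On the way, in this order (a step that is already met when the one before it is completed fails the run):
1. the lantern hangs by its handle on the hook's arm, released (x of lamp_handle in the frame of hook_seat between -0.064 and 0.064 m and y of lamp_handle in the frame of hook_seat between -0.032 and 0.032 m and z of lamp_handle in the frame of hook_seat between -0.004 and 0.022 m and contact force between hook and lamp above 0.7 N and contact force between lamp and table below 0.05 N and contact force between lamp and the fingers below 0.05 N and angle between lamp_handle's own z axis and vertical below 0.45 rad), for 0.3 s.
2. the loupe is held level over the knob with the lens at the pointer's height (horizontal distance between lens and knob_center below 0.012 m and z of lens in the frame of pointer between -0.008 and 0.008 m and angle between lens's own z axis and vertical below 0.12 rad and contact force between the fingers and loupe above 1 N and linear speed of loupe below 0.03 m/s and contact force between loupe and table below 0.05 N and contact force between loupe and board below 0.05 N and contact force between loupe and knob below 0.05 N and contact force between loupe and hook below 0.05 N and contact force between loupe and lamp below 0.05 N), for 0.3 s.
At the end, for the whole second after the job is handed in: The lantern hangs on the hook arm by its handle (bar resting on the arm between its upturned end and the post, off the bench, let go) and the gripper alone holds the loupe still: lens centre within 12 mm sideways of the knob's centre, within 8 mm of the pointer's height, tilted less than 0.12 rad (all of step 1 and all of step 2 and linear speed of lamp below 0.08 m/s); the arm keeps its last pose, push and grip.
It fails at once if the knob is moved more than 10 mm (distance of knob_center from where it was at the start of the episode above 0.01 m).
It fails at once if the gauge's pointer is moved more than 6 mm (distance of pointer from where it was at the start of the episode above 0.006 m).
It fails at once if a bystander is moved more than 30 mm (distance of any of sanding_block, screw_jar, screwdriver, dust_brush, hammer, varnish_tin, offcut from where it was at the start of the episode above 0.03 m).
It also fails if it takes over 61 s, if anything falls off the work surface, if the arm or the gripper's body presses on something with over 40 N, if the wrist force passes 120 N, or if a joint passes its speed limit or range.

## Working session

There is one attempt and no reset: what is moved stays moved. The work goes in short steps, each a Python script; the robot and the scene stay as the last script left them, time stands still between calls to the robot, and variables do not carry over. Pictures are saved under pics/ and viewed, at most 10 in all, crops included, and the job is handed in when it is done.

```bash
ls; mkdir -p pics; cat > h.py <<'E'
import numpy as np, cv2
from station import ctrl
def cap(n,save=None):
    c=ctrl.capture(n)
    if save: cv2.imwrite('pics/'+save,cv2.cvtColor(c['pixels'],cv2.COLOR_RGB2BGR))
    return c
def w(c,p): return np.linalg.inv(c['camera_from_world'])@np.r_[p,1]
def ray(c,u,v,z):
    T=np.linalg.inv(c['camera_from_world']); d=T[:3,:3]@np.linalg.solve(c['mtx'],[u,v,1]); o=T[:3,3]
    return o+d*(z-o[2])/d[2]
def pix(c,p):
    q=c['mtx']@(c['camera_from_world']@np.r_[p,1])[:3]; return q[:2]/q[2]
E
python3 - <<'E'
from h import *
np.set_printoptions(precision=4,suppress=True)
for n in('scene','top'):
    c=cap(n,n+'0.png'); print(n,np.linalg.inv(c['camera_from_world'])[:3],c['mtx'][0])
    for t in['lamp_handle','hook_seat','loupe_handle','lens','knob_center','pointer']:
        try:
            for d in ctrl.look_for(n,t)[:4]:
                p=w(c,d['centre'])[:3]; print(t,round(d['score'],2),p,pix(c,p).round())
        except Exception as e: print(t,e)
E
```

```text
pics
scene [[-0.5876  0.6167 -0.5238  1.1644]
 [ 0.8091  0.4469 -0.3816  0.5436]
 [-0.0012 -0.648  -0.7616  1.1387]] [500.6026   0.     272.3718]
lamp_handle 0.95 [ 0.4681 -0.1527  0.0648] [220. 200.]
hook_seat 0.78 [0.6343 0.3044 0.0133] [321. 336.]
loupe_handle 0.71 [ 0.4694 -0.3944  0.0128] [162. 178.]
lens 0.75 [ 0.4674 -0.3961  0.0124] [162. 178.]
knob_center 0.71 [0.6226 0.0648 0.0177] [247. 283.]
pointer 0.52 [ 0.3621 -0.2742  0.1026] [210. 154.]
top [[-0.017  -0.9862  0.1645  0.2953]
 [-0.9998  0.018   0.0042  0.0413]
 [-0.0071 -0.1644 -0.9864  1.2357]] [438.4444   0.     280.6898]
lamp_handle 0.78 [ 0.4514 -0.1603  0.0565] [357. 215.]
hook_seat 0.82 [0.6217 0.2975 0.0149] [193. 161.]
loupe_handle 0.74 [ 0.4557 -0.4016  0.0115] [440. 215.]
lens 0.85 [ 0.461  -0.3994  0.018 ] [440. 212.]
pointer 0.64 [0.4691 0.5277 0.1048] [ 97. 211.]
pointer 0.49 [0.2941 0.2974 0.1035] [183. 277.]
pointer 0.49 [ 0.3543 -0.2671  0.1021] [403. 250.]
```

View pics/scene0.png

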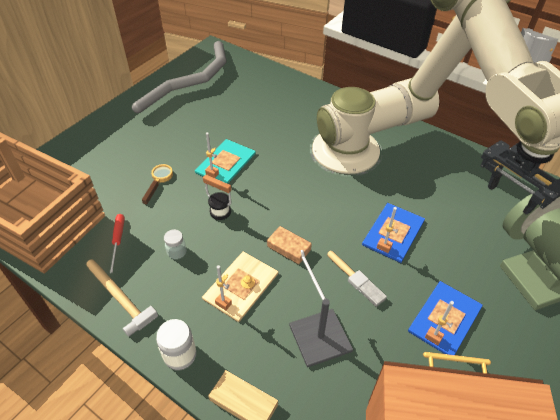

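View pics/top0.png

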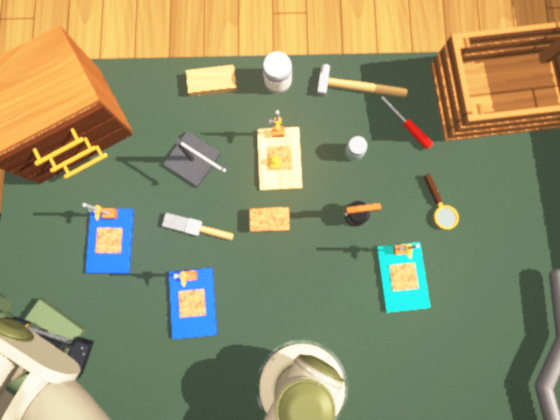

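The scene view shows four boards with gauges: natural plywood (240,285), turquoise (225,162), and blue (393,232) and (445,318). The plywood one carries the brass knob (247,283) and isn't blue or turquoise, so it is the one meant. The other parts are the lantern (219,195), the loupe (160,180) and the hook stand with its arm running from (323,300) to (303,255). I'll confirm with enlarged crops.

```bash
python3 - <<'E'
import cv2,numpy as np
s=cv2.imread('pics/scene0.png');t=cv2.imread('pics/top0.png')
def z(im,u,v):return cv2.resize(im[v:v+75,u:u+100],(400,300),interpolation=cv2.INTER_CUBIC)
cv2.imwrite('pics/m1.png',np.vstack([np.hstack([z(s,195,253),z(s,175,150)]),np.hstack([z(t,235,105),z(t,310,180)])]))
cv2.imwrite('pics/m2.png',np.vstack([np.hstack([z(s,270,245),z(s,120,150)]),np.hstack([z(t,150,125),z(t,390,165)])]))
E
```

```text
(no output)
```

View pics/m1.png

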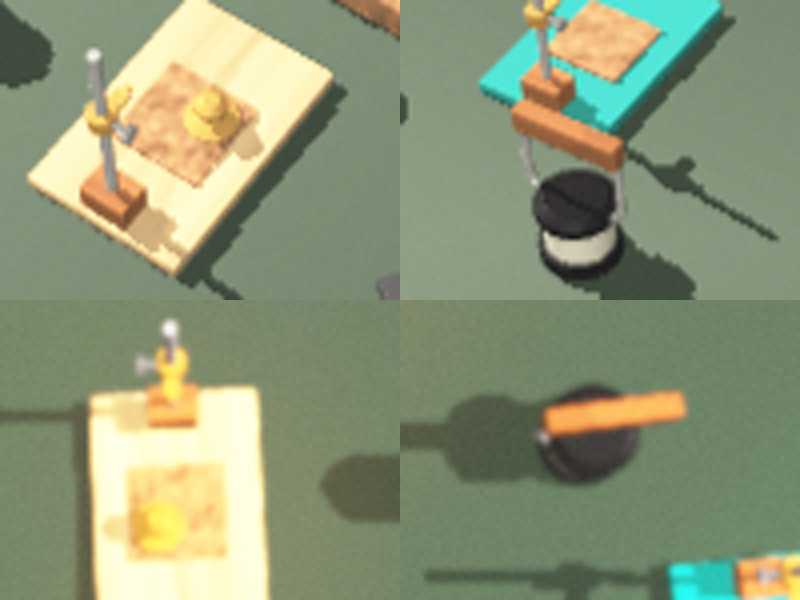

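View pics/m2.png

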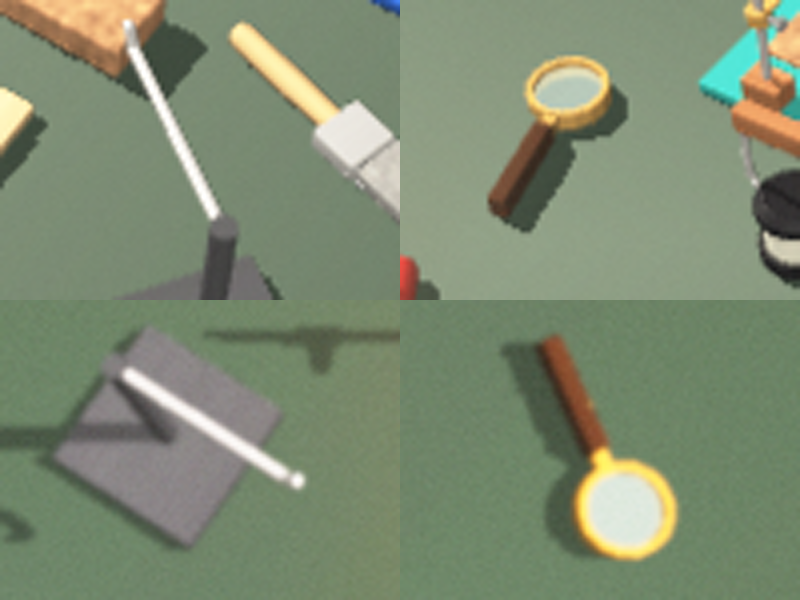

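The crops confirm it: the plywood board has the brass knob and a brass pointer with its tip near scene (227,276). The loupe, the lantern's bar and the hook arm are all clear. Next I triangulate these points from both views.

```bash
cat >> h.py <<'E'
def tri(cs,us):
    P=[c['mtx']@c['camera_from_world'][:3] for c in cs]
    X=cv2.triangulatePoints(P[0],P[1],np.float64(us[0]).reshape(2,1),np.float64(us[1]).reshape(2,1)).ravel(); X=X[:3]/X[3]
    return X,max(np.linalg.norm(pix(c,X)-u) for c,u in zip(cs,us))
E
python3 - <<'E'
from h import *
np.set_printoptions(precision=4,suppress=True)
S=cap('scene');T=cap('top')
def p(u0,v0,x,y): return np.array([u0+(x+.5)/4-.5,v0+(y+.5)/4-.5])
P={ # name: scene px, top px, z
'barL(A)':(p(175,150,118,110),p(310,180,286,110),.134),'barR(B)':(p(175,150,221,152),p(310,180,146,121),.134),
'hook post':(p(270,245,218,218),p(150,125,127,74),.174),'hook tip':(p(270,245,127,28),p(150,125,297,180),.186),
'lens':(p(120,150,168,90),p(390,165,227,209),.014),'hend':(p(120,150,98,200),p(390,165,150,40),.018),
'knob':(p(195,253,212,117),p(235,105,159,227),.025),
'rodtop':(p(195,253,94,54),p(235,105,170,28),.18),'tip':(p(195,253,128,91),p(235,105,172,96),.125),
'bFL':(p(195,253,28,178),p(235,105,90,97),.01),'bFR':(p(195,253,180,272),p(235,105,260,88),.01)}
for k,(s,t,z) in P.items(): print(k,'tri',*tri((S,T),(s,t)),'S',ray(S,*s,z)[:2],'T',ray(T,*t,z)[:2])
for n,c in(('scene',S),('top',T)):
  for t in('lens','knob_center','pointer','lamp_handle','hook_seat'):
    for d in ctrl.cut_out(n,t)[:3]:
      y,x=np.nonzero(d['region']); print(n,t,round(d['score'],2),x.mean().round(1),y.mean().round(1),x.min(),x.max(),y.min(),y.max())
print(ctrl.get_obs()['clock'],ctrl.get_obs()['tcp_rot'])
E
```

```text
barL(A) tri [ 0.4624 -0.2101  0.1216] 0.58207288330576 S [ 0.4706 -0.1998] T [ 0.4614 -0.2086]
barR(B) tri [ 0.4562 -0.1195  0.1286] 0.4032071113999029 S [ 0.4597 -0.1152] T [ 0.4559 -0.1196]
hook post tri [0.6281 0.2944 0.1704] 0.18936057762717298 S [0.6299 0.2956] T [0.6272 0.2931]
hook tip tri [0.5553 0.1848 0.1805] 0.08096882129962733 S [0.5588 0.1867] T [0.5538 0.1842]
lens tri [ 0.4483 -0.4171  0.0105] 0.42906118336440136 S [ 0.4502 -0.4131] T [ 0.4485 -0.4168]
hend tri [ 0.5695 -0.3699  0.0181] 0.169394236824685 S [ 0.5693 -0.3696] T [ 0.5698 -0.3704]
knob tri [0.6169 0.063  0.0164] 0.12534213415868592 S [0.621  0.0669] T [0.6149 0.0625]
rodtop tri [0.703  0.0513 0.1802] 0.16816113506715538 S [0.7027 0.0515] T [0.7033 0.0509]
tip tri [0.6804 0.0517 0.1148] 0.3434409903339719 S [0.6849 0.0573] T [0.6774 0.0509]
bFL tri [0.729  0.0644 0.0822] 20.221043469070015 S [ 0.721  -0.0077] T [0.7174 0.1116]
bFR tri [ 0.7131  0.045  -0.0449] 21.502397567360347 S [0.7164 0.1147] T [ 0.7218 -0.0124]
scene lens 0.6 157.8 179.6 142 173 164 203
scene knob_center 0.61 247.5 281.4 241 254 275 288
scene knob_center 0.56 222.6 281.8 217 228 275 287
scene pointer 0.61 443.8 321.7 439 451 318 325
scene pointer 0.49 390.5 227.9 387 394 225 230
scene hook_seat 0.96 319.7 330.9 289 351 250 366
top lens 0.73 440.6 207.7 423 457 174 229
top lens 0.2 191.6 159.0 164 223 132 186
top knob_center 0.62 274.1 161.8 269 279 157 167
top knob_center 0.38 192.3 158.9 164 223 132 186
top pointer 0.63 183.2 278.4 180 187 272 286
top pointer 0.5 406.1 249.9 400 410 245 256
top lamp_handle 0.59 359.1 212.9 344 380 201 227
top hook_seat 0.72 192.8 159.0 163 224 132 186
1.3 [ 0.1498  0.9887 -0.     -0.    ]
```

```bash
cat >> h.py <<'E'
from scipy.spatial.transform import Rotation as R
def down(phi): # tool y along heading phi (rad), z down
    c,s=np.cos(phi),np.sin(phi)
    return R.from_matrix(np.array([[-s,c,0],[c,s,0],[0,0,-1.]]).T).as_quat()
def st():
    o=ctrl.get_obs(); print('t',round(o['clock'],2),'tcp',np.round(o['tcp_pos'],4),'F',np.round(o['contact_force'],2),'w',round(o['gripper_width'],3),'g',round(o['grip_force'],1))
HK=np.array([.590,.237]); HA=np.arctan2(.1096,.0728); HU=np.array([np.cos(HA),np.sin(HA)])
E
python3 - <<'E'
from h import *
# pointer overlay
S=cap('scene');T=cap('top'); out=[]
rod=np.array([.703,.0513]); d=np.array([-.9994,-.0355])
for c,(u0,v0) in((S,(205,260)),(T,(260,108))):
    k=10; im=cv2.resize(cv2.cvtColor(c['pixels'],cv2.COLOR_RGB2BGR)[v0:v0+55,u0:u0+40],None,fx=k,fy=k,interpolation=cv2.INTER_CUBIC)
    for z,col in((.10,(255,0,0)),(.115,(0,255,0)),(.13,(0,0,255))):
        a,b=[tuple(((pix(c,np.r_[q,z])-(u0,v0)+.5)*k).astype(int).tolist()) for q in(rod,rod+.0275*d)]
        cv2.line(im,a,b,col,1); cv2.circle(im,b,3,col,-1)
    out.append(im)
cv2.imwrite('pics/ptr.png',np.hstack(out))
# lamp
b=np.array([.4585,-.1642]); q=down(np.arctan2(.066,.998))
ctrl.move_l([.163,.525,.30]); ctrl.movep([*b,.26],q); ctrl.move_l([*b,.114],speed=.12); st()
ctrl.close_gripper(); st(); ctrl.move_l([*b,.30],speed=.12); st()
cap('scene','lift.png')
E
```

```text
t 5.97 tcp [ 0.4587 -0.1643  0.1145] F [-0.03  0.2   0.54] w 0.999 g 0.0
t 7.06 tcp [ 0.4584 -0.1642  0.1139] F [ 1.22 -1.62 -0.44] w 0.177 g 29.8
t 8.76 tcp [ 0.4584 -0.1641  0.2994] F [ 0.62 -0.23 -2.2 ] w 0.179 g 29.8
```

View pics/ptr.png

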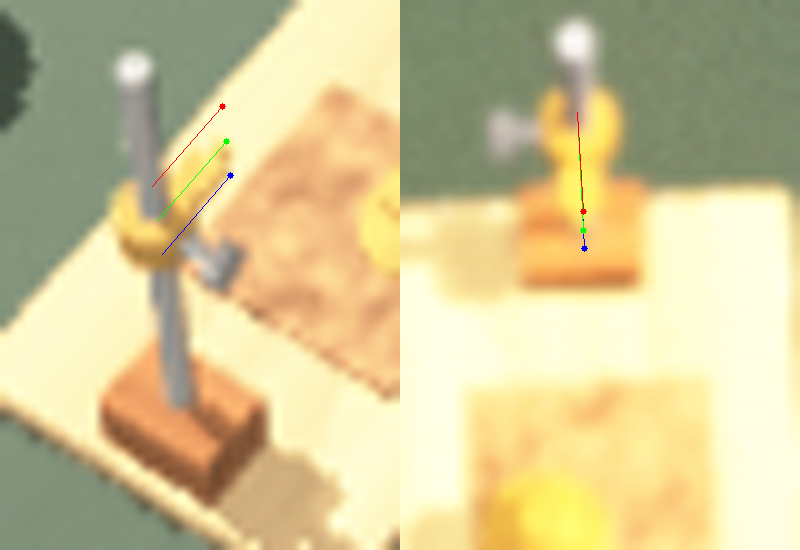

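View pics/lift.png

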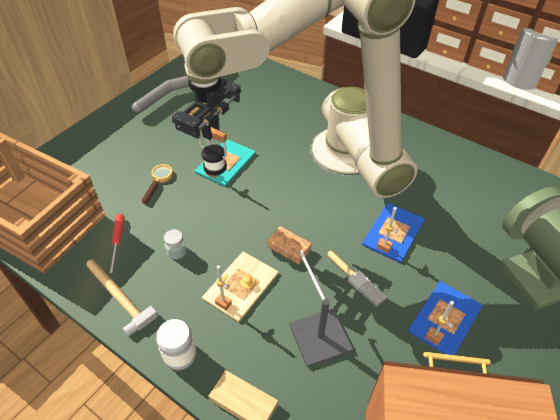

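The scene overlay puts the pointer tip at about (226,155). Together with the clamp ring in both views, that gives z ≈ 0.112. The lift picture shows the lantern hanging upright in the gripper at (214,158). Next I hang it.

```bash
python3 - <<'E'
from h import *
q=down(HA); a=HK-.14*HU; e=HK+.014*HU
ctrl.movep([*a,.28],q); ctrl.move_l([*a,.202],speed=.12); st()
print(ctrl.move_l([*e,.202],speed=.08,max_force=6)); st()
S=cap('scene');T=cap('top')
def z(c,p,w=100,h=75,k=4):
    u,v=(pix(c,p)-(w/2,h/2)).astype(int); im=cv2.cvtColor(c['pixels'],cv2.COLOR_RGB2BGR)[v:v+h,u:u+w]; return cv2.resize(im,None,fx=k,fy=k,interpolation=cv2.INTER_CUBIC)
P=np.r_[e,.17]; cv2.imwrite('pics/hook.png',np.hstack([z(S,P),z(T,P)]))
E
```

```text
t 10.72 tcp [0.513  0.1201 0.2027] F [-0.68  0.25 -2.61] w 0.18 g 29.8
False
t 12.8 tcp [0.5977 0.2484 0.2021] F [-0.05  0.5  -1.98] w 0.182 g 29.8
```

View pics/hook.png

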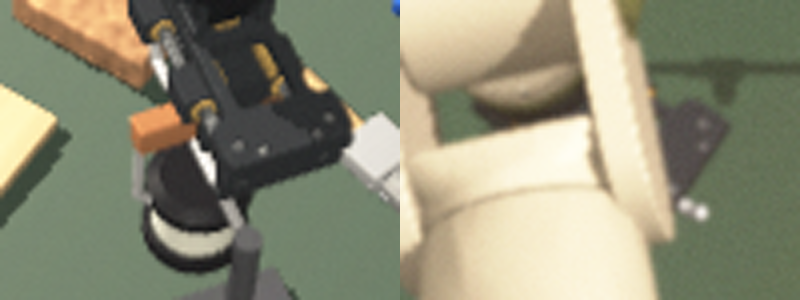

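The arm rod shows passing through the window, under the bar and above the body at (205-235,160-215). Next I lower the lantern and release it.

```bash
python3 - <<'E'
from h import *
e=HK+.014*HU
print(ctrl.move_l([*e,.172],speed=.03,max_force=2.5)); st()
ctrl.let_go(); ctrl.wait(.3); st()
print(ctrl.move_l([*e,.29],speed=.1,max_force=4)); st()
# then above loupe
L=np.array([.4485,-.4165]); u=np.array([-.933,-.359]); g=L-.062*u
q=down(np.arctan2(u[1],u[0])+np.pi/2)
ctrl.movep([*g,.15],q); st(); print(ctrl.get_obs()['q'])
S=cap('scene');T=cap('top')
def z(c,p,w=100,h=75,k=4):
    a,v=(pix(c,p)-(w/2,h/2)).astype(int); im=cv2.cvtColor(c['pixels'],cv2.COLOR_RGB2BGR)[v:v+h,a:a+w]; return cv2.resize(im,None,fx=k,fy=k,interpolation=cv2.INTER_CUBIC)
P=np.r_[e,.13];Q=np.r_[g,.03]
cv2.imwrite('pics/hung.png',np.vstack([np.hstack([z(S,P),z(T,P)]),np.hstack([z(S,Q),z(T,Q)])]))
E
```

```text
True
t 13.72 tcp [0.5977 0.2486 0.1755] F [ 0.67 -0.15  2.87] w 0.176 g 29.9
t 15.15 tcp [0.5972 0.2485 0.1745] F [-0.71 -0.04  1.24] w 0.999 g 0.5
False
t 16.46 tcp [0.5976 0.2486 0.2892] F [ 0.44 -0.64 -0.73] w 0.999 g 0.0
t 18.82 tcp [ 0.5069 -0.3936  0.1502] F [-0.13  0.75 -0.17] w 1.0 g 0.0
[-8.44324077e-01  6.09117372e-01  1.16057236e+00  1.24554854e-04
  1.37150087e+00  3.57574848e-01]
```

View pics/hung.png

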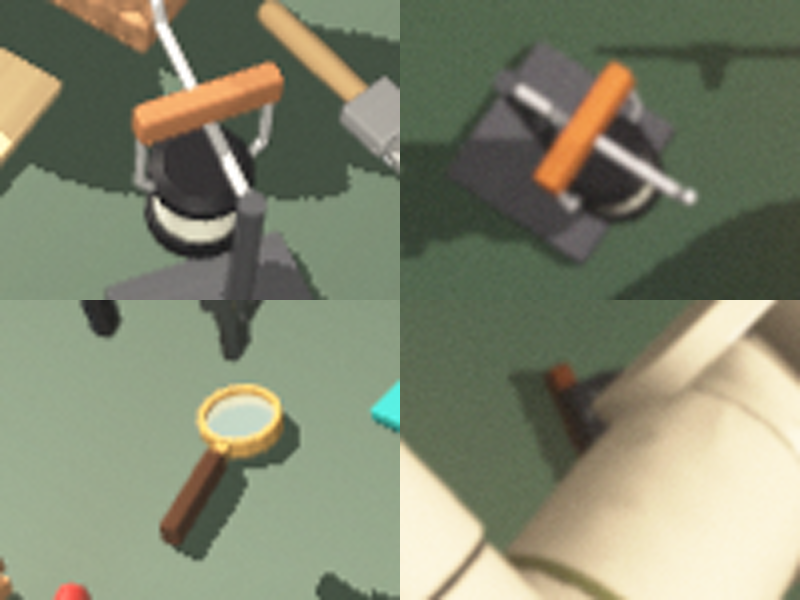

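The lantern hangs centred on the arm, with the bar across the rod. The loupe hasn't moved. Next I pick it up and carry it over the knob, with IK checks first.

```bash
python3 - <<'E'
from h import *
L=np.array([.4485,-.4165]); u=np.array([-.933,-.359]); g=L-.062*u
print(ctrl.move_l([*g,.004],speed=.1,max_force=8)); st()
ctrl.close_gripper(); st(); zt=ctrl.get_obs()['tcp_pos'][2]
ctrl.move_l([*g,.30],speed=.15); ctrl.wait(.2); st()
K=np.array([.617,.064]); A=np.deg2rad(30); U=np.array([np.cos(A),np.sin(A)]); e=K-.062*U
q=down(A+np.pi/2); z=.112-.008+zt
open('z.txt','w').write(str(zt))
for h in(.27,z+.03,z): print(h,ctrl.inverse_kinematics([*e,h],q))
ctrl.movep([*e,.27],q); ctrl.move_l([*e,z+.03],speed=.12); ctrl.wait(.3); st()
S=cap('scene');T=cap('top')
for n,c in(('scene',S),('top',T)):
  for t in('lens','knob_center'):
    for d in ctrl.cut_out(n,t)[:2]:
      y,x=np.nonzero(d['region']); print(n,t,round(d['score'],2),x.mean().round(1),y.mean().round(1),x.min(),x.max(),y.min(),y.max())
  print('expected lens px',pix(c,np.r_[K,.142]),'tip px',pix(c,[.6755,.0503,.112]))
def zz(c,p,w=100,h=75,k=4):
    a,v=(pix(c,p)-(w/2,h/2)).astype(int); im=cv2.cvtColor(c['pixels'],cv2.COLOR_RGB2BGR)[v:v+h,a:a+w]; im=cv2.resize(im,None,fx=k,fy=k,interpolation=cv2.INTER_CUBIC)
    th=np.linspace(0,2*np.pi,60)
    for r in(.0325,):
        pts=np.array([((pix(c,[K[0]+r*np.cos(t),K[1]+r*np.sin(t),.142])-(a,v)+.5)*k) for t in th]).astype(int); cv2.polylines(im,[pts],True,(255,0,255),1)
    return im
P=np.r_[K,.13]
cv2.imwrite('pics/over.png',np.hstack([zz(S,P),zz(T,P)]))
E
```

```text
False
t 20.53 tcp [ 0.5066 -0.3945  0.0046] F [ 0.85  0.13 -0.37] w 1.0 g 0.0
t 21.62 tcp [ 0.5063 -0.3942  0.004 ] F [ 0.25 -0.44  0.4 ] w 0.179 g 29.9
t 23.94 tcp [ 0.5063 -0.3942  0.2997] F [-1.02  0.35 -1.34] w 0.18 g 29.9
0.27 [-1.51252036e-01  3.86497103e-01  1.19717138e+00 -4.44089210e-16
  1.55792417e+00 -2.24564714e+00]
0.13801102737731819 [-1.51252036e-01  4.96210808e-01  1.41541545e+00 -4.44089210e-16
  1.22996639e+00 -2.24564714e+00]
0.10801102737731817 [-1.51252036e-01  5.30956249e-01  1.45295526e+00 -4.44089210e-16
  1.15768114e+00 -2.24564714e+00]
t 27.72 tcp [0.5634 0.033  0.1383] F [-0.63 -0.04 -1.36] w 0.178 g 29.9
scene lens 0.67 246.2 252.5 233 259 226 267
scene lens 0.51 247.3 281.5 241 253 275 287
scene knob_center 0.64 248.0 281.5 241 254 275 287
expected lens px [245.84663709 254.06680475] tip px [227.24706416 274.31143684]
expected lens px [272.81319392 148.9774325 ] tip px [277.91202777 130.90541447]
```

View pics/over.png

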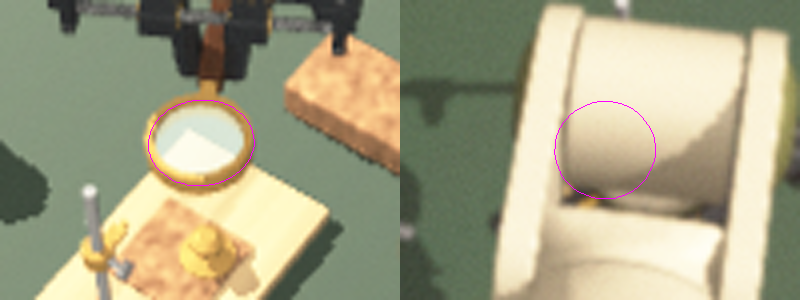

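The rim matches the predicted circle to within a pixel (scene panel centre (200,142)), so the loupe is held level where calculated. The knob at panel (208,250) is clear. I go down the last 30 mm.

```bash
python3 - <<'E'
from h import *
zt=float(open('z.txt').read()); K=np.array([.618,.0645]); A=np.deg2rad(30); U=np.array([np.cos(A),np.sin(A)]); e=K-.062*U
print(ctrl.move_l([*e,.112-.008+zt],speed=.05,max_force=5)); ctrl.wait(.8); st()
c=cap('scene');k=8;a,v=205,240
im=cv2.resize(cv2.cvtColor(c['pixels'],cv2.COLOR_RGB2BGR)[v:v+70,a:a+90],None,fx=k,fy=k,interpolation=cv2.INTER_CUBIC)
th=np.linspace(0,2*np.pi,60)
for z,col in((.112,(255,0,255)),(.027,(255,0,0))):
    r=.0325 if z>.1 else .019
    zc=z if z>.1 else .017
    cv2.polylines(im,[np.array([((pix(c,[K[0]+r*np.cos(t),K[1]+r*np.sin(t),zc])-(a,v)+.5)*k) for t in th]).astype(int)],True,col,1)
for z,col in((.104,(255,0,0)),(.112,(0,255,0)),(.12,(0,0,255))):
    cv2.circle(im,tuple(((pix(c,[.6755,.0503,z])-(a,v)+.5)*k).astype(int).tolist()),3,col,-1)
cv2.imwrite('pics/fin.png',im)
E
```

```text
False
t 29.57 tcp [0.5643 0.0335 0.108 ] F [ 0.01 -0.94 -0.49] w 0.178 g 29.9
```

View pics/fin.png

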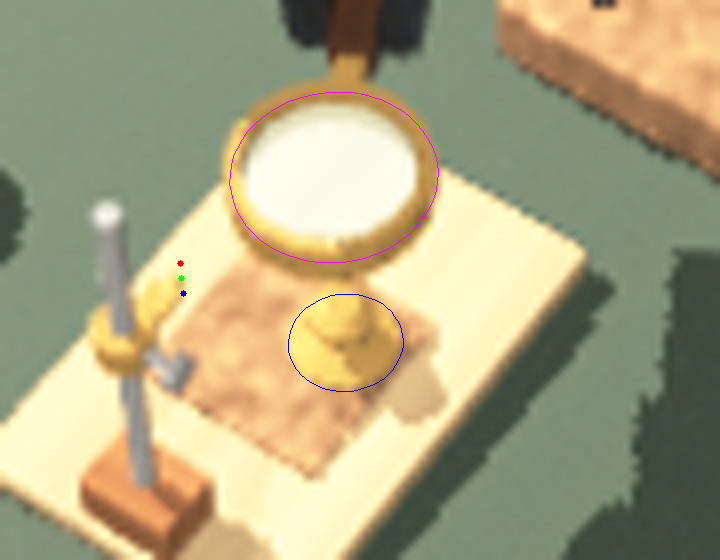

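The rim sits on the predicted circle and the knob on its own circle. The pointer tip at about (178,283) fits z = 0.110 ± 0.004, well inside the 8 mm allowed. Handing in.

```bash
python3 - <<'E'
from h import *
print(ctrl.sign_off()); st()
E
```

```text
the job is handed in; nothing more can be done
None
the job is handed in; nothing more can be done
```

I handed the job in at about 30 s of the 61 s allowed: the lantern hangs released on the hook arm, and the gripper holds the loupe level over the knob at the pointer's height (taken as 0.112 m); no verdict was returned.

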